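Dispense the drawing markers

ROBOT

A 7-joint arm with a two-finger parallel gripper is mounted at the origin on the work surface. World frame = base frame: x ahead of the robot, y to its left, z up, the work surface at z = 0. Lengths are in mm, angles in degrees, forces in N, time in s.
With the tool pointing down it reaches from about 400 to 850 mm from the base axis. Payload 4.5 kg.
Tool frame: the origin (TCP) lies on the centre line of the jaws, within the pads' length; the fingertips stand 14 mm ahead of it and the grasp point (between the pads) lies 5 mm behind it; x points along the fingers, z is the direction in which the jaws open and shut, and the axes are right-handed (so a half turn about x gives the same grasp; the last joint's range is limited). The gripper opens to 85 mm and grips with 20 to 120 N. Pads are 22 mm wide; open, the fingers measure 114 mm over their backs; the gripper's body (76 mm by 85 mm) begins 54 mm behind the grasp point. The pads swing forward as they close: fully open they stand 13 mm farther back than shut.
Start: joints at [78.942, 39.483, -11.15, 89.685, 9.013, 51.709, -12.324], TCP at [140.565, -609.011, 245.317] pointing down, gripper open.
Joint ranges: [-172.22, 172.22], [-26.19, 119.32], [-84.43, 86.54], [7.71, 146.69], [-57.33, 237.33], [2.42, 119.75], [-152.13, 152.13]. Speed limits (degrees/s): [147.25, 147.25, 180, 180, 180, 180, 180].

INTERFACE

Orientations are given as a 3x3 rotation matrix whose columns are the frame's x, y, z axes.
In Python, from station import arm gives the robot as it stands.
- The arm moves only by the tool apply_moves, never from a script. Its argument "deltas" is a list that holds one entry, the list of rows, each a list of 7 numbers: the shift along the tool's x, y, z in cm, then the turn, a rotation vector about the tool's x, y, z in degrees, then the closure, from -1 (fully open) to 1 (shut), so that 0 is half open. In form: [[[dx, dy, dz, ax, ay, az, claw], ...]]. A call has 1 to 12 rows; each row shifts and turns the pose as measured when the row begins, along the tool's axes as they then stand; what a row does not reach is not made up. A row lasts 1/8 s, in which the tool goes at most 62.5 mm and 10.7 degrees, less where a joint would pass 70% of its speed; a pose out of reach is approached as far as the arm can. A call with a gripper value outside its range is refused whole. The fingers move at their own pace and stop on an object; the grip force is fixed at half the most. Time passes only in rows, so rows that do not move let the fingers close. It gives the time, the measured TCP pose, the force and the opening at its end, in the units of the state.
- arm.read_state(): the state, without advancing time (a new reading comes with each control period).
- arm.get_image(name): name is "scene" or "top" or "wrist"; returns a dict with "image" (384x512x3 uint8, red, green, blue), "z_map" (384x512 float32, mm along the optical axis (not along the pixel's ray), 0 where there is no reading), "fx", "fy", "cx", "cy" (pixels), "position" and "orientation" of the camera in the world; the wrist camera has in their place "mount" (4x4, takes a point from camera to tool coordinates, whose origin is the TCP and whose axes are the tool frame's). Camera axes: x right, y down, z forward; pixel columns grow to the right and rows downward; lengths in mm; the calibration is good to about 2 mm. A picture is of the moment at which its call begins: read the wrist's pose just before it.
- arm.close_job(): hands the job in, once; it reports no verdict.
The state is a dict: "t": time; "joints": joint angles; "qd": joint speeds; "joint_torque": joint torques, N m; "eef_pos": TCP position; "tool_rot": TCP orientation; "ft_force": force on the tool from outside, world axes, zero at the start; "ft_torque": the same for the moment, N m; "grip_width": finger opening in mm.
Only numpy, scipy, OpenCV 4.12 (cv2) and the standard library are available. Lean on these libraries where they do the work, as an engineer would, in place of code of your own. Each camera call takes 0.05 s, during which the arm holds its last target.

TASK

Put the empty tray under the chute of the marker dispenser, right up to its back stop, then draw the gate out by its red handle until it hits its end stop so that all four markers drop into the tray, and push the gate fully shut again. After that, bring the tray out and set it down on the blue mat, squarely and centred within its outline, the tray's handle at the end nearer the robot, all four markers still in it. Leave the pencil cup, the books and the eraser where they are, and let go of everything.

Things in the scene. Friction and masses are not known exactly. Their poses are not given: they have to be found in the camera images.
- dispenser: plywood marker dispenser, fixed, 143 (x) by 134 (y) by 194 mm high. Origin on the desk under the chute's centre; -x is its front, with clear window and open bay (roughly to the robot's right); +y is the gate handle's side (roughly towards the robot). Chute 108 (x) by 52 (y) inside, outer front face at x = -59, flared mouth to y = +-50; deck beside it 96 mm above the desk, to y = +-64
- bay (a point): centre of the dispenser's bay on the desk, under the chute (the dispenser's origin and axes): open to -x, 112 mm wide between the legs (inner faces at y = +-56), legs' front edges at x = -60, ceiling 75 mm above the desk, back stop face at x = +70 mm
- gate (a joint): draw of the slide gate along the dispenser's +y, in m: 0 = shut (stop), 0.075 = fully drawn (end stop). It starts shut or up to 6 mm out. It stays where it is left; about 2.5 N of friction, no spring
- gate_handle (a point): centre of the gate's red handle's grip: an upright bar, 70 mm along the dispenser's x, 14 thick along its y, from 88 to 148 mm above the desk, at the outer end of the flat aluminium gate plate (top 88 mm above the desk), which runs from it to the chute. This point is 120 mm above the desk and 135 mm from the chute's centre when shut; axes as the dispenser's; moves with the gate
- tray_center (a point): centre of the loose grey open tray, 134 (x) by 90 (y) by 50 mm high, walls and floor 5, about 0.25 kg; 25 mm above its underside; z up, -x towards its handle. In the bay its axes lie along the dispenser's, handle at the front; touching the back stop, it is 3 mm beyond the bay's centre in +x. In place: within 12 mm of the bay's centre in x, 15 in y
- tray_handle (a point): the tray's yellow upright handle tab, 12 mm thick along the tray's x, 60 along its y, its top 70 mm above the desk; it stands on a flat 6 mm tongue, 130 mm from the tray's centre in the tray's -x direction. The point is in the tab's middle plane, 45 mm above the tray's underside; axes as the tray's
- mat: thin blue mat, 240 (x) by 140 (y) by 1 mm, only a marking that things pass over. Mat and tray lie side by side to the robot's right, either one nearer the dispenser. Origin: where the tray's centre belongs, 30 mm from the mat's middle in +x, so that tray and handle together are centred on it. The tray's x goes along the mat's x; its -x end is towards the robot
- marker0_center (a point): centre of the red marker pen with black cap, a cylinder 22 mm in diameter and 100 mm long (along its x), 30 g; it starts lying in the chute on the gate, along the dispenser's x
- marker1_center (a point): centre of the green marker pen with black cap, a cylinder 22 mm in diameter and 100 mm long (along its x), 30 g; it starts lying in the chute on the gate, along the dispenser's x
- marker2_center (a point): centre of the blue marker pen with black cap, a cylinder 22 mm in diameter and 100 mm long (along its x), 30 g; it starts lying in the chute on the gate, along the dispenser's x
- marker3_center (a point): centre of the yellow marker pen with black cap, a cylinder 22 mm in diameter and 100 mm long (along its x), 30 g; it starts lying in the chute on the gate, along the dispenser's x
- pencil_cup: bystander: white pencil cup, 76 mm wide, 95 mm high (pencils to 170), origin at the centre of its underside
- books: bystander: two stacked books, 150 by 210 by 40 mm, origin at the centre of the underside
- eraser: bystander: white eraser in a card sleeve, 65 by 28 by 18 mm, origin at the centre of the underside
- tray: the tray itself, same axes as its centre point, origin at the centre of its underside
Mind the look-alikes: they are no part of the job. Of the things like the dispenser, leave any that is purple; of the rest the larger one is meant. What is shaped like the tray but orange is not meant.

How it is judged (in metres and radians):
On the way, in this order (a step that is already met when the one before it is completed fails the run):
1. the tray stands in place under the chute, the gate still shut (x of tray_center in the frame of dispenser between -0.012 and 0.012 m and y of tray_center in the frame of dispenser between -0.015 and 0.015 m and angle between tray_center's own z axis and vertical below 0.08 rad and value of joint gate below 0.015 m), for 0.2 s.
2. the gate is drawn to its end stop with the tray in place (x of tray_center in the frame of dispenser between -0.012 and 0.012 m and y of tray_center in the frame of dispenser between -0.015 and 0.015 m and angle between tray_center's own z axis and vertical below 0.08 rad and value of joint gate above 0.071 m), for 0.2 s.
3. all four markers lie in the tray and the gate is shut again, the tray still under the chute (x of tray_center in the frame of dispenser between -0.012 and 0.012 m and y of tray_center in the frame of dispenser between -0.015 and 0.015 m and angle between tray_center's own z axis and vertical below 0.08 rad and x of marker0_center in the frame of tray_center between -0.067 and 0.067 m and y of marker0_center in the frame of tray_center between -0.045 and 0.045 m and z of marker0_center in the frame of tray_center between -0.025 and 0.035 m and x of marker1_center in the frame of tray_center between -0.067 and 0.067 m and y of marker1_center in the frame of tray_center between -0.045 and 0.045 m and z of marker1_center in the frame of tray_center between -0.025 and 0.035 m and x of marker2_center in the frame of tray_center between -0.067 and 0.067 m and y of marker2_center in the frame of tray_center between -0.045 and 0.045 m and z of marker2_center in the frame of tray_center between -0.025 and 0.035 m and x of marker3_center in the frame of tray_center between -0.067 and 0.067 m and y of marker3_center in the frame of tray_center between -0.045 and 0.045 m and z of marker3_center in the frame of tray_center between -0.025 and 0.035 m and value of joint gate below 0.005 m), for 0.2 s.
At the end, for the whole second after the job is handed in: The tray stands flat on the mat, its centre within 35 mm of the mat's origin, axes within 0.25 rad, handle at the mat's -x end, all four markers in it; the gate is shut to 5 mm; cup, books and eraser within 30 mm of where they were; nothing moves (horizontal distance between tray_center and mat below 0.035 m and angle between the x axis of tray_center and the x axis of mat, either way round below 0.25 rad and x of tray_handle in the frame of mat below 0 m and height (world z) of tray_center below 0.03 m and angle between tray_center's own z axis and vertical below 0.06 rad and x of marker0_center in the frame of tray_center between -0.067 and 0.067 m and y of marker0_center in the frame of tray_center between -0.045 and 0.045 m and z of marker0_center in the frame of tray_center between -0.025 and 0.035 m and x of marker1_center in the frame of tray_center between -0.067 and 0.067 m and y of marker1_center in the frame of tray_center between -0.045 and 0.045 m and z of marker1_center in the frame of tray_center between -0.025 and 0.035 m and x of marker2_center in the frame of tray_center between -0.067 and 0.067 m and y of marker2_center in the frame of tray_center between -0.045 and 0.045 m and z of marker2_center in the frame of tray_center between -0.025 and 0.035 m and x of marker3_center in the frame of tray_center between -0.067 and 0.067 m and y of marker3_center in the frame of tray_center between -0.045 and 0.045 m and z of marker3_center in the frame of tray_center between -0.025 and 0.035 m and value of joint gate below 0.005 m and linear speed of tray below 0.02 m/s and distance of each of pencil_cup, books, eraser from where it was at the start of the episode below 0.03 m); the robot touches nothing.
It fails at once if the pencil cup was pushed away or upset (distance of pencil_cup from where it was at the start of the episode above 0.03 m or angle between pencil_cup's own z axis and vertical above 0.5 rad).
It fails at once if the pile of books was pushed away or upset (distance of books from where it was at the start of the episode above 0.03 m or angle between books's own z axis and vertical above 0.5 rad).
It fails at once if the eraser was pushed away or upset (distance of eraser from where it was at the start of the episode above 0.03 m or angle between eraser's own z axis and vertical above 0.5 rad).
It also fails if it takes over 70 s, if anything falls off the work surface, if the arm or the gripper's body presses on something with over 40 N, if the wrist force passes 120 N, or if a joint passes its speed limit or range.

## Working session

There is one attempt and no reset: what is moved stays moved. The work goes in short steps, Python scripts to look and compute and a tool call to move; the robot and the scene stay as the last step left them, time stands still between calls to the robot, and variables do not carry over. Pictures are saved under pics/ and viewed, and the job is handed in when it is done.

Besides the shell and the picture viewer there is one more tool, called after ">>>" as name(argument=value, ...) on one line, values as JSON. apply_moves: Moves the arm, as the interface text tells. Its arguments: {"type":"object","properties":{"deltas":{"type":"array"}},"required":["deltas"]}

```bash
ls; mkdir -p pics
python3 - <<'E'
from station import arm
import cv2
s=arm.read_state(); print(s)
for n in ["scene","top","wrist"]:
    d=arm.get_image(n); cv2.imwrite(f"pics/{n}0.png",cv2.resize(d["image"][:,:,::-1],(768,576)))
    print(n,d["fx"],d["fy"],d["cx"],d["cy"],d.get("position"),d.get("orientation"),d.get("mount"))
E
```

```text
pics
{'t': 0.0, 'joints': array([ 78.94349265,  39.53590121, -11.14418212,  89.74618815,
         9.0134725 ,  51.70908611, -12.3232695 ]), 'qd': array([-0.12006348,  0.07540752,  0.03829847, -0.11277932, -0.05506739,
       -0.06571526, -0.11352028]), 'joint_torque': array([-1.40438995e-03, -5.39623976e+01, -1.26676083e+00, -1.58546036e+01,
        9.09703667e-03,  9.55550233e-03,  3.73959935e-06]), 'eef_pos': array([ 140.32032093, -608.39083698,  244.44801689]), 'tool_rot': array([[-5.75798596e-04,  9.74373254e-01,  2.24936505e-01],
       [ 1.81723453e-03,  2.24937190e-01, -9.74371571e-01],
       [-9.99998183e-01, -1.52279400e-04, -1.90018324e-03]]), 'ft_force': array([-0.04763934,  0.12113817,  0.71354497]), 'ft_torque': array([-0.02362487,  0.0408428 ,  0.03605333]), 'grip_width': 85.50463881226672}
scene 359.94243243192176 359.94243243192176 253.89601194681396 192.6080932583391 [958.29610384 416.71788898 794.84085943] [[-0.70494734  0.5496373  -0.44827234]
 [ 0.70924889  0.5428054  -0.4498092 ]
 [-0.00390727 -0.63502846 -0.77247886]] None
top 350.18575031990724 350.18575031990724 253.69980864347127 194.94804329922763 [ 368.35200021   20.45103855 1107.48691077] [[-0.02626051 -0.98669559  0.16044377]
 [-0.99952337  0.02852246  0.011811  ]
 [-0.01623011 -0.16005713 -0.98697431]] None
wrist 327.13302442245913 327.13302442245913 252.02339963969482 186.35027684428516 None None [[ 2.73447329e-04 -3.13650743e-01  9.49538381e-01 -1.28838226e+02]
 [-6.22719313e-04 -9.49538286e-01 -3.13650532e-01  8.06489996e+01]
 [ 9.99999769e-01 -5.05528988e-04 -4.54965083e-04 -1.37995621e-01]
 [ 0.00000000e+00  0.00000000e+00  0.00000000e+00  1.00000000e+00]]
```

View pics/scene0.png

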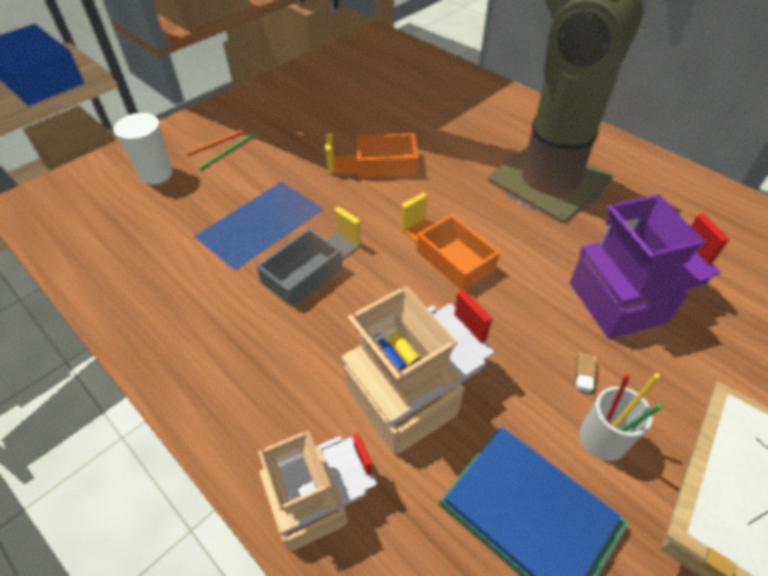

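View pics/top0.png

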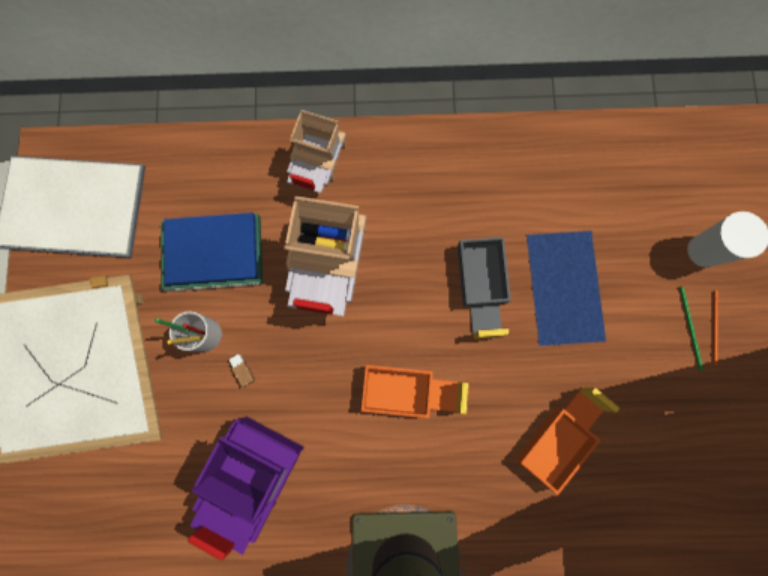

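View pics/wrist0.png

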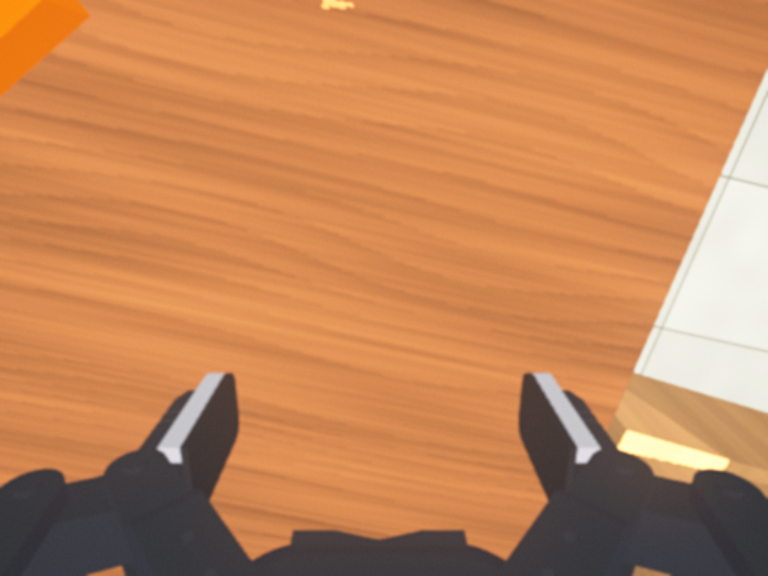

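```bash
cat > h.py <<'E'
import numpy as np, cv2
from station import arm
def cloud(n):
    if n=="wrist":
        s=arm.read_state(); d=arm.get_image(n); M=np.array(d["mount"]); R0=np.array(s["tool_rot"]);p0=np.array(s["eef_pos"])
        R=R0@M[:3,:3]; p=R0@M[:3,3]+p0
    else:
        d=arm.get_image(n); R=np.array(d["orientation"]); p=np.array(d["position"])
    z=d["z_map"].astype(float); v,u=np.mgrid[:z.shape[0],:z.shape[1]]
    c=np.stack([(u-d["cx"])/d["fx"]*z,(v-d["cy"])/d["fy"]*z,z],-1)
    P=c@R.T+p; P[z==0]=np.nan
    return d["image"],P,d,R,p
def proj(w,d,R,p):
    c=(np.atleast_2d(w)-p)@R; return np.stack([c[:,0]/c[:,2]*d["fx"]+d["cx"],c[:,1]/c[:,2]*d["fy"]+d["cy"]],-1)
def rect(m,P,label):
    q=P[m][:,:2].astype(np.float32)
    if len(q)<5: print(label,len(q)); return
    r=cv2.minAreaRect(q); print(label,len(q),"mean",P[m].mean(0).round(1),"rect",np.round(r[0],1),np.round(r[1],1),round(r[2],2),"zmed",np.median(P[m][:,2]).round(1))
    return r
E
python3 - <<'E'
from h import *
for n in ["top","scene"]:
    im,P,d,R,p=cloud(n); hsv=cv2.cvtColor(im,cv2.COLOR_RGB2HSV); H,S,V=[hsv[...,i].astype(int) for i in range(3)]
    X,Y,Z=P[...,0],P[...,1],P[...,2]
    print(n)
    box=lambda x0,x1,y0,y1:(X>x0)&(X<x1)&(Y>y0)&(Y<y1)
    if n=="top":
        vs,us=np.nonzero(S>=0)
        for (u,v) in [(488,270),(490,332),(565,288),(315,305),(325,205),(200,330),(240,370),(210,250)]:
            print((u,v),P[int(v/1.5),int(u/1.5)].round(1))
    mat=(H>100)&(H<125)&(S>100)&box(350,750,-450,-150)&(Z<12); rect(mat,P,"mat")
    yel=(H>20)&(H<35)&(S>120)&box(350,600,-320,-80)&(Z>30); rect(yel,P,"yel")
    rect(yel&(Z>64),P,"yeltop")
    gr=(S<90)&box(420,750,-320,-60)&(Z>43)&(Z<58); rect(gr,P,"rim")
    red=((H<8)|(H>172))&(S>150)&box(400,800,0,250)&(Z>80); rect(red,P,"red"); rect(red&(Z>140),P,"redtop")
    ch=box(450,850,-20,250)&(Z>186)&(Z<205); rect(ch,P,"chuterim")
    dk=box(450,850,-20,250)&(Z>90)&(Z<102)&(S>60)&(H<25); rect(dk,P,"deck")
    pl=box(400,800,0,250)&(Z>82)&(Z<94)&(S<60); rect(pl,P,"plate")
E
```

```text
top
(488, 270) [ 589.1 -195.5    6.7]
(490, 332) [ 452.7 -178.4   72. ]
(565, 288) [ 546.1 -355.4    3.4]
(315, 305) [505.2 153.6 148.2]
(325, 205) [683.9 130.3 189.4]
(200, 330) [471.6 394.4  71.4]
(240, 370) [393.9 326.9  19.8]
(210, 250) [643.7 387.4  43.3]
mat 3129 mean [ 547.5 -358.9    1.3] rect [ 549.3 -358.4] [235.6 139.2] 1.84 zmed 1.2
yel 103 mean [ 444.  -179.7   65.7] rect [ 416.3 -154.4] [ 46.5 142.8] 49.17 zmed 69.3
yeltop 84 mean [ 444.2 -181.    69.7] rect [ 416.6 -154.7] [ 46.5 141.9] 49.17 zmed 69.6
rim 274 mean [ 580.7 -181.9   49.6] rect [ 553.  -181.9] [192.3  91. ] 2.77 zmed 49.7
red 212 mean [582.3 166.8 124.6] rect [638.6 152.2] [289.   98.9] 3.63 zmed 135.1
redtop 101 mean [505.9 160.8 147.3] rect [506.2 160.5] [65.6 11.4] 79.22 zmed 147.5
chuterim 413 mean [646.3 136.2 192.3] rect [641.9 135.7] [118.7 101.1] 79.24 zmed 192.7
deck 631 mean [621.4 144.   96. ] rect [673.1 135.6] [150.3 352.8] 89.94 zmed 96.0
plate 856 mean [548.8 151.3  88.1] rect [586.8 146.4] [129.9 170.7] 78.84 zmed 88.0
scene
mat 1631 mean [ 577.7 -357.5    1.5] rect [ 561. -357.] [207.1 133.2] 2.34 zmed 1.6
yel 218 mean [ 438.9 -173.4   55.6] rect [ 415.5 -153.7] [ 49.5 138.9] 48.09 zmed 58.3
yeltop 84 mean [ 440.9 -177.7   69.3] rect [ 416.2 -153.6] [ 49.1 137.6] 47.4 zmed 69.6
rim 377 mean [ 583.1 -178.    48.6] rect [ 581.2 -181.1] [136.  92.] 2.08 zmed 49.1
red 557 mean [567.3 171.2 124. ] rect [636.4 180.9] [294.4  65.7] 8.14 zmed 125.6
redtop 176 mean [508.5 163.2 146.8] rect [507.1 161.1] [70.6 13. ] 78.38 zmed 147.5
chuterim 723 mean [635.6 139.2 192.1] rect [639.2 135. ] [119.5 100. ] 78.83 zmed 192.8
deck 1216 mean [681.2 144.9  96.4] rect [677.7 134.8] [343.7 151.4] 0.24 zmed 96.2
plate 873 mean [549.  173.5  88.2] rect [629.2 137.3] [130.4 260.7] 79.19 zmed 88.3
```

Run:
```python
from h import *
for n in ["top","scene"]:
    im,P,d,R,p=cloud(n); hsv=cv2.cvtColor(im,cv2.COLOR_RGB2HSV); H,S,V=[hsv[...,i].astype(int) for i in range(3)]
    X,Y,Z=P[...,0],P[...,1],P[...,2]
    box=lambda x0,x1,y0,y1:(X>x0)&(X<x1)&(Y>y0)&(Y<y1)
    print(n)
    rect((H>20)&(H<35)&(S>120)&box(420,520,-260,-130)&(Z>64),P,"yeltop")
    rect((S<90)&box(500,670,-260,-110)&(Z>43)&(Z<58),P,"rim")
    im2=im[:,:,::-1]; 
    c=im2[140:240,280:420] if n=="top" else im2[120:220,160:260]
    cv2.imwrite(f"pics/crop_{n}.png",cv2.resize(c,None,fx=5,fy=5,interpolation=cv2.INTER_CUBIC))
    # orange / others extents
    o=(H<20)&(H>5)&(S>200)&(Z>15)&box(200,550,-400,100); 
    k,l,st,ce=cv2.connectedComponentsWithStats(o.astype(np.uint8))
    for i in range(1,k):
        if st[i,4]>100: rect(l==i,P,"or")
```

```text
top
yeltop 76 mean [ 452.5 -186.    70. ] rect [ 452.4 -186.2] [10.6 57.2] 2.48 zmed 70.1
rim 272 mean [ 580.5 -182.6   49.5] rect [ 582.8 -181.1] [133.7  91.1] 2.46 zmed 49.9
or 161 mean [ 248.6 -269.9   35. ] rect [ 249.9 -270.9] [  3.4 129.5] 48.23 zmed 35.7
or 183 mean [ 236.1 -356.7   38.2] rect [ 247.7 -354.7] [89.1 45.6] 9.54 zmed 40.8
scene
yeltop 76 mean [ 452.7 -184.9   69.2] rect [ 451.8 -186.2] [12.7 59.1] 0.05 zmed 69.6
rim 382 mean [ 583.3 -179.2   48.5] rect [ 580.5 -181.5] [135.5  92.1] 2.62 zmed 48.9
or 110 mean [ 282.4 -305.    36.3] rect [ 280.9 -303.5] [16.5 47.1] 37.38 zmed 37.4
or 254 mean [380.  -17.3  37.5] rect [382.7 -10. ] [125.9  37.2] 65.56 zmed 38.9
```

View pics/crop_top.png

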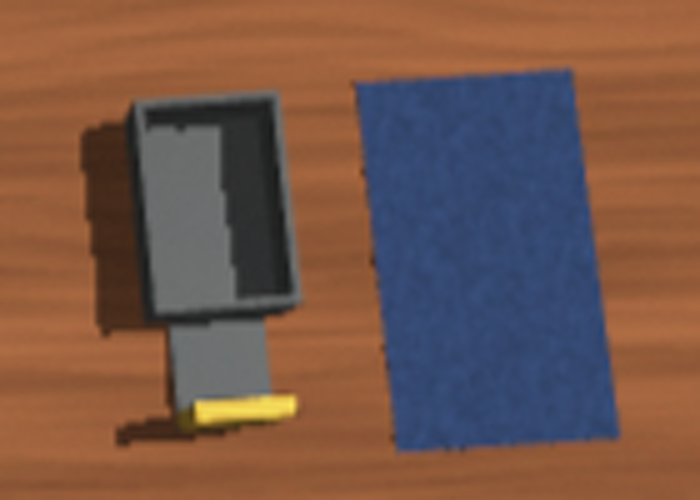

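```bash
cat > plan.py <<'E'
from h import *
from scipy.spatial.transform import Rotation as Ro
def target(yaw):
    y=np.radians(yaw); z=np.array([np.cos(y),np.sin(y),0]); x=np.array([0,0,-1.]); return np.stack([x,np.cross(z,x),z],1)
def plan(pos,yaw,n,claw,pivot=None):
    s=arm.read_state(); p=np.array(s["eef_pos"]);R=np.array(s["tool_rot"]); Rt=target(yaw); pos=np.array(pos,float)
    rv=Ro.from_matrix(R.T@Rt).as_rotvec(); rows=[]
    for i in range(n):
        Ri=R@Ro.from_rotvec(rv*i/n).as_matrix()
        rows.append(list((Ri.T@((pos-p)/n)/10).round(2))+list(np.degrees(rv/n).round(2))+[claw])
    print("["+",\n".join(str([float(v) for v in r]) for r in rows)+"]")
def st():
    s=arm.read_state(); z=s["tool_rot"][:,2]; x=s["tool_rot"][:,0]
    print("t",s["t"],"pos",s["eef_pos"].round(1),"yaw",np.degrees(np.arctan2(z[1],z[0])).round(2),"x",x.round(3),"F",s["ft_force"].round(1),"w",round(s["grip_width"],1),"q",s["joints"].round(0))
E
python3 -c "
from plan import *
plan([452,-186,140],2.4,11,-0.3)"
```

```text
[[0.96, 3.62, -3.11, -7.22, -0.0, -0.0, -0.3],
[0.96, 3.99, -2.63, -7.22, -0.0, -0.0, -0.3],
[0.96, 4.28, -2.11, -7.22, -0.0, -0.0, -0.3],
[0.96, 4.52, -1.55, -7.22, -0.0, -0.0, -0.3],
[0.96, 4.67, -0.97, -7.22, -0.0, -0.0, -0.3],
[0.96, 4.76, -0.38, -7.22, -0.0, -0.0, -0.3],
[0.96, 4.77, 0.22, -7.22, -0.0, -0.0, -0.3],
[0.96, 4.7, 0.82, -7.22, -0.0, -0.0, -0.3],
[0.96, 4.56, 1.41, -7.22, -0.0, -0.0, -0.3],
[0.96, 4.35, 1.97, -7.22, -0.0, -0.0, -0.3],
[0.96, 4.07, 2.5, -7.22, -0.0, -0.0, -0.3]]
```

>>> apply_moves(deltas=[[[0.96,3.6,-3.1,-7.2,0,0,-0.3],[0.96,4.0,-2.6,-7.2,0,0,-0.3],[0.96,4.3,-2.1,-7.2,0,0,-0.3],[0.96,4.5,-1.55,-7.2,0,0,-0.3],[0.96,4.7,-1.0,-7.2,0,0,-0.3],[0.96,4.8,-0.4,-7.2,0,0,-0.3],[0.96,4.8,0.2,-7.2,0,0,-0.3],[0.96,4.7,0.8,-7.2,0,0,-0.3],[0.96,4.6,1.4,-7.2,0,0,-0.3],[0.96,4.35,2.0,-7.2,0,0,-0.3],[0.96,4.1,2.5,-7.2,0,0,-0.3]]])

```text
t: 1.72
eef_pos: [455.5, -175.3, 136.4]
tool_rot: [[0.007, -0.072, 0.997], [-0.01, 0.997, 0.072], [-1.0, -0.01, 0.006]]
ft_force: [1.1, -0.2, -0.2]
grip_width: 55.7
```

```bash
python3 -c "
from plan import *
st()
plan([452,-186,140],2.4,3,-0.3)"
```

```text
t 1.725 pos [ 455.5 -175.3  136.4] yaw 4.13 x [ 0.007 -0.01  -1.   ] F [ 1.1 -0.2 -0.2] w 55.7 q [ 28.  41. -21. 119.  34.  25. -14.]
[[-0.12, -0.35, -0.14, 0.58, 0.12, 0.2, -0.3],
[-0.12, -0.35, -0.14, 0.58, 0.12, 0.2, -0.3],
[-0.12, -0.35, -0.14, 0.58, 0.12, 0.2, -0.3]]
```

>>> apply_moves(deltas=[[[0,-0.55,-0.2,0.9,0.2,0.3,-0.3],[0,-0.5,-0.15,0.8,0.2,0.3,-0.3],[0,0,0,0,0,0,-0.3]]])

```text
t: 2.1
eef_pos: [455.1, -183.3, 136.4]
tool_rot: [[0.001, -0.047, 0.999], [0.002, 0.999, 0.047], [-1.0, 0.002, 0.001]]
ft_force: [-0.6, 0.0, -0.2]
grip_width: 55.6
```

```bash
python3 -c "
from plan import *
st()
im,P,d,R,p=cloud('wrist'); hsv=cv2.cvtColor(im,cv2.COLOR_RGB2HSV); H,S,V=[hsv[...,i].astype(int) for i in range(3)]
Z=P[...,2]
y=(H>20)&(H<35)&(S>120)
rect(y&(Z>60),P,'yel')
cv2.imwrite('pics/w1.png',im[:,:,::-1])
plan([452,-186,45],2.4,4,-0.3)"
```

```text
t 2.1 pos [ 455.1 -183.3  136.4] yaw 2.7 x [ 0.001  0.002 -1.   ] F [-0.6  0.  -0.2] w 55.6 q [ 30.  41. -22. 118.  32.  27. -13.]
yel 3741 mean [ 383.8 -148.3   70.3] rect [ 383.2 -156.3] [ 57.5 183.8] 66.77 zmed 70.0
[[2.28, -0.07, -0.08, 0.08, 0.01, -0.03, -0.3],
[2.28, -0.07, -0.08, 0.08, 0.01, -0.03, -0.3],
[2.28, -0.07, -0.08, 0.08, 0.01, -0.03, -0.3],
[2.28, -0.07, -0.08, 0.08, 0.01, -0.03, -0.3]]
```

View pics/w1.png

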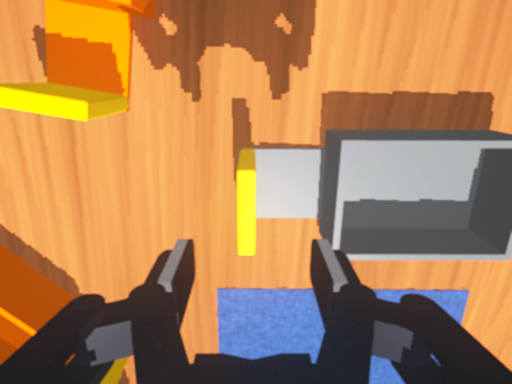

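>>> apply_moves(deltas=[[[2.3,-0.07,-0.08,0.1,0,0,-0.3],[2.3,-0.07,-0.08,0.1,0,0,-0.3],[2.3,-0.07,-0.08,0,0,0,-0.3],[2.2,-0.05,-0.05,0,0,0,-0.3],[0,0,0,0,0,0,-0.3]]])

```text
t: 2.78
eef_pos: [450.9, -191.3, 44.6]
tool_rot: [[0.003, -0.033, 0.999], [-0.001, 0.999, 0.033], [-1.0, -0.001, 0.003]]
ft_force: [0.6, 0.5, -0.2]
grip_width: 55.7
```

```bash
python3 -c "
from plan import *
st()
im,P,d,R,p=cloud('wrist'); hsv=cv2.cvtColor(im,cv2.COLOR_RGB2HSV); H,S,V=[hsv[...,i].astype(int) for i in range(3)]
Z=P[...,2]
y=(H>20)&(H<35)&(S>120)&(abs(P[...,0]-452)<40)&(abs(P[...,1]+186)<50)
rect(y&(Z>64),P,'yel')
cv2.imwrite('pics/w2.png',im[:,:,::-1])
plan([452,-186,45],2.4,1,-0.3)"
```

```text
t 2.775 pos [ 450.9 -191.3   44.6] yaw 1.89 x [ 0.003 -0.001 -1.   ] F [ 0.6  0.5 -0.2] w 55.7 q [ 24.  51. -10. 121.  40.  12. -20.]
yel 4443 mean [ 451.3 -182.2   69.9] rect [ 451.5 -185.7] [12.  60.6] 2.52 zmed 70.1
[[0.03, 0.54, 0.08, -0.52, 0.27, 0.06, -0.3]]
```

View pics/w2.png

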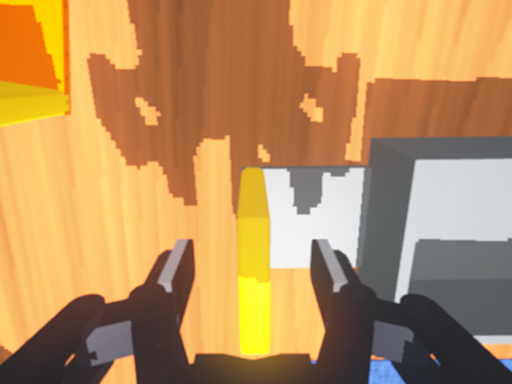

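>>> apply_moves(deltas=[[[0,0.55,0.05,-0.5,0,0,-0.3],[0,0,0,0,0,0,0.2],[0,0,0,0,0,0,1],[0,0,0,0,0,0,1],[0,0,0,0,0,0,1],[0,0,0,0,0,0,1]]])

```text
t: 3.58
eef_pos: [452.2, -186.4, 47.8]
tool_rot: [[0.007, -0.041, 0.999], [-0.002, 0.999, 0.041], [-1.0, -0.002, 0.007]]
ft_force: [-0.8, -0.5, -0.6]
grip_width: 11.3
```

```bash
python3 -c "
from plan import *
st()
s=arm.read_state();pz=s['eef_pos'][2]
plan([584,-159,pz+2],79.2,12,1)"
```

```text
t 3.575 pos [ 452.2 -186.4   47.8] yaw 2.33 x [ 0.007 -0.002 -1.   ] F [-0.8 -0.5 -0.6] w 11.3 q [ 23.  50. -10. 121.  40.  12. -20.]
[[-0.01, 0.18, 1.11, -6.41, 0.02, 0.03, 1.0],
[-0.01, 0.06, 1.12, -6.41, 0.02, 0.03, 1.0],
[-0.01, -0.07, 1.12, -6.41, 0.02, 0.03, 1.0],
[-0.01, -0.19, 1.11, -6.41, 0.02, 0.03, 1.0],
[-0.01, -0.31, 1.08, -6.41, 0.02, 0.03, 1.0],
[-0.01, -0.43, 1.04, -6.41, 0.02, 0.03, 1.0],
[-0.01, -0.54, 0.98, -6.41, 0.02, 0.03, 1.0],
[-0.01, -0.65, 0.91, -6.41, 0.02, 0.03, 1.0],
[-0.01, -0.75, 0.84, -6.41, 0.02, 0.03, 1.0],
[-0.01, -0.84, 0.75, -6.41, 0.02, 0.03, 1.0],
[-0.02, -0.91, 0.65, -6.41, 0.02, 0.03, 1.0],
[-0.02, -0.98, 0.54, -6.41, 0.02, 0.03, 1.0]]
```

>>> apply_moves(deltas=[[[-0.2,0.2,1.1,-6.4,0,0,1],[0,0.06,1.1,-6.4,0,0,1],[0,-0.07,1.1,-6.4,0,0,1],[0,-0.2,1.1,-6.4,0,0,1],[0,-0.3,1.1,-6.4,0,0,1],[0,-0.43,1.05,-6.4,0,0,1],[0,-0.55,1.0,-6.4,0,0,1],[0,-0.65,0.9,-6.4,0,0,1],[0,-0.75,0.85,-6.4,0,0,1],[0,-0.85,0.75,-6.4,0,0,1],[0,-0.9,0.65,-6.4,0,0,1],[0,0,0,0,0,0,1]]])

```text
t: 5.08
eef_pos: [576.8, -164.5, 48.9]
tool_rot: [[0.008, -0.962, 0.273], [-0.006, 0.273, 0.962], [-1.0, -0.009, -0.003]]
ft_force: [0.0, 1.0, -1.2]
grip_width: 11.5
```

Run:
```python
from plan import *
st()
im,P,d,R,p=cloud('top'); hsv=cv2.cvtColor(im,cv2.COLOR_RGB2HSV); H,S,V=[hsv[...,i].astype(int) for i in range(3)]
X,Y,Z=P[...,0],P[...,1],P[...,2]
rect((S<90)&(X>500)&(X<720)&(Y>-130)&(Y<60)&(Z>43)&(Z<58),P,"rim")
cv2.imwrite('pics/t2.png',cv2.resize(im[100:260,150:400,::-1],None,fx=3,fy=3))
im=arm.get_image('scene')['image']
cv2.imwrite('pics/s2.png',cv2.resize(im[80:300,130:380,::-1],None,fx=3,fy=2.7))
```

```text
t 5.075 pos [ 576.8 -164.5   48.9] yaw 74.15 x [ 0.008 -0.006 -1.   ] F [ 0.   1.  -1.2] w 11.5 q [ 32.  58. -37. 101.  53.  40.  39.]
rim 257 mean [611.9 -39.1  49.7] rect [613.7 -39.8] [133.8  90.4] 73.96 zmed 49.8
```

View pics/t2.png

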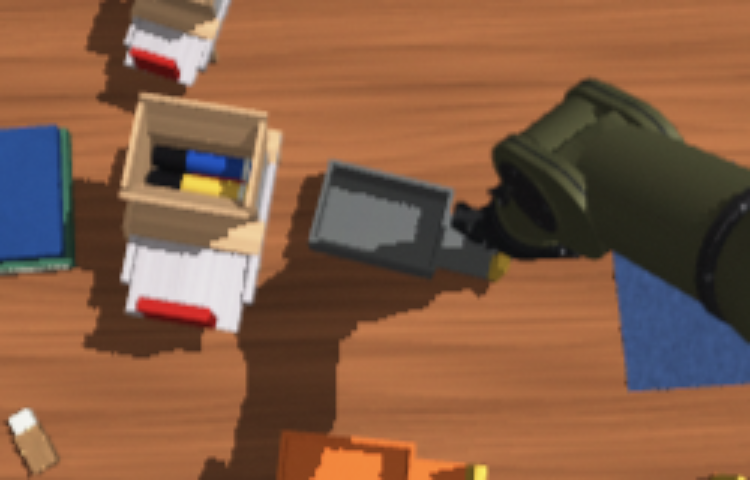

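View pics/s2.png

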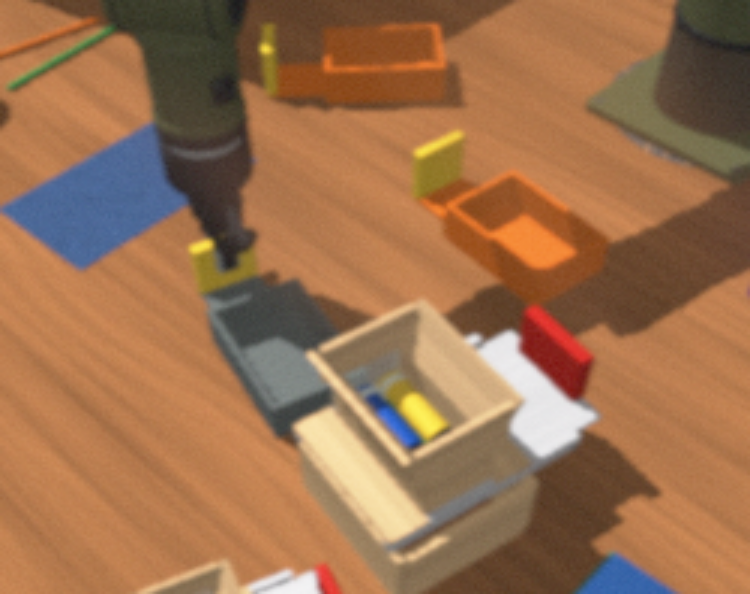

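Run:
```python
from plan import *
plan([585.2,-152,48.5],79.1,3,1)
```

```text
[[0.01, -0.18, 0.49, -1.67, -0.08, 0.16, 1.0],
[0.01, -0.19, 0.48, -1.67, -0.08, 0.16, 1.0],
[0.01, -0.21, 0.48, -1.67, -0.08, 0.16, 1.0]]
```

>>> apply_moves(deltas=[[[0,-0.2,0.5,-1.8,0,0,1],[0,-0.2,0.5,-1.8,0,0,1],[0,-0.2,0.5,-1.8,0,0,1],[0,0,0,0,0,0,1]]])

```text
t: 5.68
eef_pos: [586.3, -152.4, 49.5]
tool_rot: [[0.009, -0.984, 0.18], [-0.009, 0.18, 0.984], [-1.0, -0.01, -0.007]]
ft_force: [1.0, 0.2, -0.2]
grip_width: 11.1
```

```bash
cat > tr.py <<'E'
from plan import *
O=np.array([640.5,135.3]); yd=np.radians(79.1); xd=np.array([np.cos(yd),np.sin(yd)]); ydv=np.array([-xd[1],xd[0]])
def dd(p): q=np.array(p)[:2]-O; return (q@xd).round(1),(q@ydv).round(1)
if __name__=="__main__":
    st(); print("tcp in disp",dd(arm.read_state()["eef_pos"]))
    for n in("top","scene"):
        im,P,d,R,p=cloud(n); hsv=cv2.cvtColor(im,cv2.COLOR_RGB2HSV); H,S,V=[hsv[...,i].astype(int) for i in range(3)]
        X,Y,Z=P[...,0],P[...,1],P[...,2]
        r=rect((S<90)&(X>500)&(X<720)&(Y>-130)&(Y<60)&(Z>43)&(Z<58),P,"rim"+n)
        if r: print(dd(r[0]))
E
python3 tr.py; python3 -c "
from tr import *
h=O-200*xd; plan([*h,48.5],79.1,3,1)"
```

```text
t 5.675 pos [ 586.3 -152.4   49.5] yaw 79.63 x [ 0.009 -0.009 -1.   ] F [ 1.   0.2 -0.2] w 11.1 q [ 31.  58. -38. 100.  54.  41.  43.]
tcp in disp (np.float64(-292.8), np.float64(-1.2))
rimtop 251 mean [608.9 -26.   50. ] rect [611.2 -25. ] [133.4  90.1] 79.55 zmed 50.4
(np.float64(-162.9), np.float64(-1.6))
rimscene 312 mean [620.9 -39.7  49.5] rect [609.1 -26.5] [135.9  91.2] 79.51 zmed 50.0
(np.float64(-164.8), np.float64(0.3))
[[0.01, 0.0, 3.09, 0.16, -0.13, 0.19, 1.0],
[0.02, 0.01, 3.09, 0.16, -0.13, 0.19, 1.0],
[0.02, 0.02, 3.09, 0.16, -0.13, 0.19, 1.0]]
```

>>> apply_moves(deltas=[[[0,0,1.5,0.2,0,0,1],[0,0,1.5,0.2,0,0,1],[0,0,1.5,0.1,0,0,1],[0,0,1.5,0,0,0,1],[0,0,1.5,0,0,0,1],[0,0,1.5,0,0,0,1],[0,0,1.5,0,0,0,1],[0,0,1.5,0,0,0,1],[0,0,1.5,0,0,0,1]]])

```text
t: 6.9
eef_pos: [612.1, -19.7, 50.4]
tool_rot: [[0.008, -0.981, 0.194], [-0.021, 0.194, 0.981], [-1.0, -0.012, -0.02]]
ft_force: [-0.0, -5.1, 5.6]
grip_width: 11.5
```

```bash
python3 tr.py; python3 -c "
from tr import *
h=O-127*xd; plan([*h,48.5],79.1,2,1)"
```

```text
t 6.9 pos [612.1 -19.7  50.4] yaw 78.8 x [ 0.008 -0.021 -1.   ] F [-0.  -5.1  5.6] w 11.5 q [ 17.  58. -37.  99.  53.  42.  30.]
tcp in disp (np.float64(-157.5), np.float64(-1.4))
rimtop 48 mean [623.4  44.9  50.9] rect [627.4  14.5] [86.5 88.5] 88.77 zmed 50.6
(np.float64(-121.1), np.float64(-10.0))
rimscene 21 mean [630.1   8.   51.1] rect [634.3  20.6] [61.4 22.8] 50.06 zmed 51.6
(np.float64(-113.8), np.float64(-15.7))
[[0.08, 0.06, 1.34, -0.05, -0.42, 0.35, 1.0],
[0.09, 0.06, 1.34, -0.05, -0.42, 0.35, 1.0]]
```

>>> apply_moves(deltas=[[[0,0,0,0,-0.6,0.4,1],[0.1,0.05,0.7,0,-0.5,0.3,1],[0.1,0.05,0.7,0,0,0,1],[0,0,0.7,0,0,0,1]]])

```text
t: 7.5
eef_pos: [613.7, -2.1, 48.2]
tool_rot: [[-0.005, -0.981, 0.195], [-0.007, 0.195, 0.981], [-1.0, 0.003, -0.007]]
ft_force: [-1.2, -2.9, 3.8]
grip_width: 11.3
```

```bash
python3 tr.py; python3 -c "
from tr import *
h=O-127*xd; plan([*h,48.5],79.1,1,1)"
```

```text
t 7.5 pos [613.7  -2.1  48.2] yaw 78.73 x [-0.005 -0.007 -1.   ] F [-1.2 -2.9  3.8] w 11.3 q [ 16.  59. -38.  98.  51.  43.  30.]
tcp in disp (np.float64(-140.0), np.float64(0.3))
rimtop 11 mean [638.7  27.2  49.2] rect [632.6  26.2] [98.8 15.7] 48.43 zmed 49.2
(np.float64(-108.7), np.float64(-12.8))
rimscene 15 mean [623.5   9.7  52.2] rect [623.2   9.6] [ 4.4 11. ] 8.37 zmed 52.9
(np.float64(-126.7), np.float64(-6.8))
[[-0.04, -0.03, 1.07, -0.26, -0.24, -0.16, 1.0]]
```

>>> apply_moves(deltas=[[[-0.1,0,0.6,-0.2,-0.3,0,1],[0,0,0.6,0,0,0,1],[0,0,0.6,0,0,0,1]]])

```text
t: 7.98
eef_pos: [615.2, 11.9, 48.0]
tool_rot: [[-0.009, -0.981, 0.193], [-0.01, 0.193, 0.981], [-1.0, 0.007, -0.011]]
ft_force: [-7.5, -20.5, 15.3]
grip_width: 11.7
```

```bash
python3 tr.py|head -2
```

```text
t 7.975 pos [615.2  11.9  48. ] yaw 78.87 x [-0.009 -0.01  -1.   ] F [ -7.5 -20.5  15.3] w 11.7 q [ 15.  59. -38.  97.  51.  43.  29.]
tcp in disp (np.float64(-126.0), np.float64(1.5))
```

>>> apply_moves(deltas=[[[0,0,-0.1,0,0,0,1],[0,0,0,0,0,0,0],[0,0,0,0,0,0,-0.3],[0,0,0,0,0,0,-0.3],[-2,0,0,0,0,0,-0.3],[-5,0,0,0,0,0,-0.3],[-5,0,0,0,0,0,-0.3],[-5,0,-1,0,0,0,-0.3]]])

```text
t: 9.07
eef_pos: [612.2, 6.1, 222.0]
tool_rot: [[-0.017, -0.982, 0.187], [-0.007, 0.187, 0.982], [-1.0, 0.016, -0.01]]
ft_force: [0.5, -0.5, -0.4]
grip_width: 55.4
```

Run:
```python
from tr import *
st()
im,P,d,R,p=cloud('wrist'); hsv=cv2.cvtColor(im,cv2.COLOR_RGB2HSV); H,S,V=[hsv[...,i].astype(int) for i in range(3)]
cv2.imwrite('pics/w3.png',im[:,:,::-1])
for n in("top","scene","wrist"):
    im,P,d,R,p=cloud(n); hsv=cv2.cvtColor(im,cv2.COLOR_RGB2HSV); H,S,V=[hsv[...,i].astype(int) for i in range(3)]
    q=P[...,:2]-O; a=q@xd; b=q@ydv; Z=P[...,2]
    r=rect((H>20)&(H<35)&(S>120)&(abs(a+127)<30)&(abs(b)<60)&(Z>60)&(Z<80),P,"tab "+n)
    if r: print(dd(r[0]))
```

```text
t 9.075 pos [612.2   6.1 222. ] yaw 79.25 x [-0.017 -0.007 -1.   ] F [ 0.5 -0.5 -0.4] w 55.4 q [ 20.  47. -47.  91.  38.  60.  41.]
tab top 74 mean [615.9  11.   69.7] rect [616.1  11. ] [11.5 58. ] 78.88 zmed 69.8
(np.float64(-126.7), np.float64(0.5))
tab scene 54 mean [633.8   8.   68.3] rect [633.2   6.1] [12.6 23.3] 75.2 zmed 69.3
(np.float64(-128.3), np.float64(-17.3))
tab wrist 810 mean [613.3  12.1  70.1] rect [615.3  11.9] [10.7 59.9] 79.19 zmed 70.2
(np.float64(-125.9), np.float64(1.4))
```

View pics/w3.png

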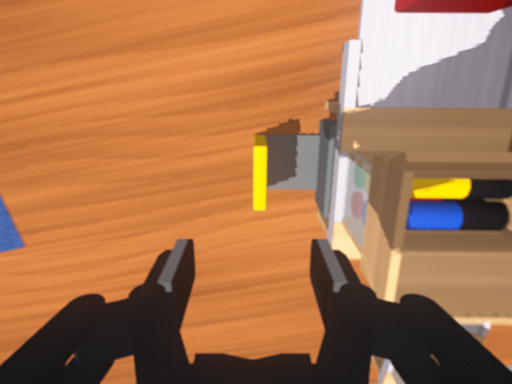

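Run:
```python
from tr import *
print(O+135*ydv)
plan([506.5,160.7,240],-10.9,10,-0.3)
```

```text
[507.93557379 160.8278848 ]
[[-0.19, 1.34, 1.33, 9.0, -0.11, -0.01, -0.3],
[-0.18, 1.53, 1.1, 9.0, -0.11, -0.01, -0.3],
[-0.18, 1.69, 0.85, 9.0, -0.11, -0.01, -0.3],
[-0.18, 1.8, 0.58, 9.0, -0.11, -0.01, -0.3],
[-0.18, 1.87, 0.29, 9.0, -0.11, -0.01, -0.3],
[-0.18, 1.89, -0.01, 9.0, -0.11, -0.01, -0.3],
[-0.18, 1.86, -0.3, 9.0, -0.11, -0.01, -0.3],
[-0.18, 1.79, -0.59, 9.0, -0.11, -0.01, -0.3],
[-0.18, 1.68, -0.86, 9.0, -0.11, -0.01, -0.3],
[-0.19, 1.52, -1.12, 9.0, -0.11, -0.01, -0.3]]
```

>>> apply_moves(deltas=[[[-1.2,1.3,1.3,9,0,0,-0.3],[-0.5,1.5,1.1,9,0,0,-0.3],[-0.2,1.7,0.85,9,0,0,-0.3],[-0.2,1.8,0.6,9,0,0,-0.3],[-0.2,1.9,0.3,9,0,0,-0.3],[0,1.9,0,9,0,0,-0.3],[0,1.9,-0.3,9,0,0,-0.3],[0,1.8,-0.6,9,0,0,-0.3],[0,1.7,-0.9,9,0,0,-0.3],[0,1.5,-1.1,9,0,0,-0.3],[0,0,0,0,0,0,-0.3]]])

```text
t: 10.65
eef_pos: [495.5, 174.0, 235.7]
tool_rot: [[-0.041, 0.225, 0.974], [-0.005, 0.974, -0.225], [-0.999, -0.014, -0.039]]
ft_force: [-0.7, -0.0, 0.7]
grip_width: 55.3
```

Run:
```python
from tr import *
st()
im,P,d,R,p=cloud('wrist'); hsv=cv2.cvtColor(im,cv2.COLOR_RGB2HSV); H,S,V=[hsv[...,i].astype(int) for i in range(3)]
cv2.imwrite('pics/w4.png',im[:,:,::-1])
q=P[...,:2]-O; a=q@xd; b=q@ydv; Z=P[...,2]
r=rect(((H<8)|(H>172))&(S>150)&(Z>142)&(Z<155)&(abs(b-140)<30),P,"red")
if r: print(dd(r[0]))
plan([506.5,160.7,170],-10.9,3,-0.3)
```

```text
t 10.65 pos [495.5 174.  235.7] yaw -13.01 x [-0.041 -0.005 -0.999] F [-0.7 -0.   0.7] w 55.3 q [-10.  35. -23. 105.  17.  46. -54.]
red 1584 mean [506.  164.9 147.9] rect [505.5 163.4] [69.1 13.2] 80.12 zmed 148.0
(np.float64(2.1), np.float64(137.8))
[[2.17, -0.28, 0.51, -0.71, -0.74, 0.27, -0.3],
[2.18, -0.3, 0.48, -0.71, -0.74, 0.27, -0.3],
[2.18, -0.32, 0.45, -0.71, -0.74, 0.27, -0.3]]
```

View pics/w4.png

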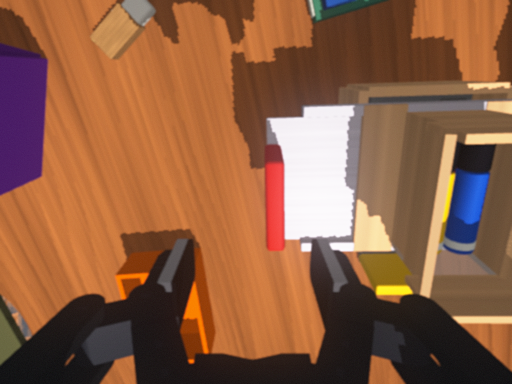

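>>> apply_moves(deltas=[[[1.5,-0.4,0.5,-0.7,-0.8,0.3,-0.3],[1.5,-0.4,0.5,-0.7,-0.8,0.3,-0.3],[1.5,-0.3,0.4,-0.7,-0.7,0.2,-0.3],[0,0,0,0,0,0,-0.3]]])

```text
t: 11.2
eef_pos: [508.0, 154.2, 187.5]
tool_rot: [[0.001, 0.182, 0.983], [-0.003, 0.983, -0.182], [-1.0, -0.003, 0.001]]
ft_force: [-0.3, -0.2, -0.4]
grip_width: 55.5
```

Run:
```python
from tr import *
st()
plan([506.3,161.5,124],-10.9,4,-0.3)
```

```text
t 11.2 pos [508.  154.2 187.5] yaw -10.49 x [ 0.001 -0.003 -1.   ] F [-0.3 -0.2 -0.4] w 55.5 q [ -9.  38. -20. 109.  22.  37. -54.]
[[1.59, 0.18, -0.08, 0.1, 0.02, 0.04, -0.3],
[1.59, 0.18, -0.08, 0.1, 0.02, 0.04, -0.3],
[1.59, 0.17, -0.08, 0.1, 0.02, 0.04, -0.3],
[1.59, 0.17, -0.08, 0.1, 0.02, 0.04, -0.3]]
```

>>> apply_moves(deltas=[[[1.6,0.2,-0.1,0.1,0,0,-0.3],[1.6,0.2,-0.1,0.1,0,0,-0.3],[1.6,0.2,-0.1,0.1,0,0,-0.3],[1.6,0.15,0,0.1,0,0,-0.3],[0,0,0,0,0,0,-0.3]]])

```text
t: 11.82
eef_pos: [509.6, 160.8, 123.1]
tool_rot: [[0.003, 0.187, 0.982], [-0.001, 0.982, -0.187], [-1.0, -0.001, 0.003]]
ft_force: [-0.3, 0.2, 0.3]
grip_width: 55.9
```

Run:
```python
from tr import *
st()
plan([506.3,161.5,124],-10.9,1,-0.3)
```

```text
t 11.825 pos [509.6 160.8 123.1] yaw -10.79 x [ 0.003 -0.001 -1.   ] F [-0.3  0.2  0.3] w 55.9 q [-13.  44. -16. 111.  25.  28. -58.]
[[-0.09, 0.0, -0.33, 0.11, 0.2, 0.04, -0.3]]
```

>>> apply_moves(deltas=[[[0,0,-0.3,0,0,0,-0.2],[0,0,0,0,0,0,0.3],[0,0,0,0,0,0,1],[0,0,0,0,0,0,1],[0,0,0,0,0,0,1],[0,0,0,0,0,0,1],[0,0,-0.8,0,0,0,1],[0,0,-0.8,0,0,0,1]]])

```text
t: 12.82
eef_pos: [492.4, 164.4, 124.6]
tool_rot: [[0.007, 0.19, 0.982], [0.0, 0.982, -0.19], [-1.0, 0.002, 0.007]]
ft_force: [2.9, 0.5, -1.6]
grip_width: 13.6
```

```bash
python3 tr.py | head -2
```

```text
t 12.825 pos [492.4 164.4 124.6] yaw -10.94 x [ 0.007  0.    -1.   ] F [ 2.9  0.5 -1.6] w 13.6 q [-14.  43. -16. 114.  25.  26. -60.]
tcp in disp (np.float64(0.6), np.float64(151.0))
```

>>> apply_moves(deltas=[[[0,0,-0.9,0,0,0,1],[0,0,-0.9,0,0,0,1],[0,0,-0.9,0,0,0,1],[0,0,-0.9,0,0,0,1],[0,0,-0.9,0,0,0,1],[0,0,-0.8,0,0,0,1]]])

```text
t: 13.68
eef_pos: [436.3, 175.4, 124.5]
tool_rot: [[0.007, 0.189, 0.982], [0.0, 0.982, -0.189], [-1.0, 0.001, 0.007]]
ft_force: [2.9, -0.6, -1.4]
grip_width: 13.4
```

```bash
python3 tr.py | head -2
python3 - <<'E'
from tr import *
plan([*(O+212*ydv),124],-10.9,2,1)
E
```

```text
t 13.675 pos [436.3 175.4 124.5] yaw -10.89 x [ 0.007  0.    -1.   ] F [ 2.9 -0.6 -1.4] w 13.4 q [-20.  41. -12. 122.  26.  19. -65.]
tcp in disp (np.float64(0.8), np.float64(208.1))
[[0.02, -0.04, -0.13, 0.04, 0.14, -0.02, 1.0],
[0.03, -0.04, -0.13, 0.04, 0.14, -0.02, 1.0]]
```

>>> apply_moves(deltas=[[[0,0,-0.3,0,0,0,1],[0,0,-0.3,0,0,0,1],[0,0,0,0,0,0,1]]])

```text
t: 14.15
eef_pos: [433.6, 176.0, 124.5]
tool_rot: [[0.012, 0.191, 0.982], [0.0, 0.982, -0.191], [-1.0, 0.002, 0.011]]
ft_force: [-1.3, 2.4, 3.4]
grip_width: 13.3
```

```bash
python3 tr.py | head -2
```

```text
t 14.15 pos [433.6 176.  124.5] yaw -10.99 x [ 0.012  0.    -1.   ] F [-1.3  2.4  3.4] w 13.3 q [-21.  41. -12. 123.  26.  18. -66.]
tcp in disp (np.float64(0.8), np.float64(210.9))
```

>>> apply_moves(deltas=[[[0,0,-0.5,0,0,0,1],[0,0,-0.5,0,0,0,1]]])

```text
t: 14.5
eef_pos: [433.5, 176.0, 124.6]
tool_rot: [[0.026, 0.196, 0.98], [0.001, 0.981, -0.196], [-1.0, 0.006, 0.026]]
ft_force: [17.8, -4.0, -8.6]
grip_width: 13.4
```

```bash
python3 tr.py | head -2;python3 - <<'E'
from tr import *
for n in("top","scene"):
    im,P,d,R,p=cloud(n); cv2.imwrite(f'pics/{n}5.png',cv2.resize(im[90:300,130:400,::-1],None,fx=2.8,fy=2.8))
E
```

```text
t 14.5 pos [433.5 176.  124.6] yaw -11.3 x [ 0.026  0.001 -1.   ] F [17.8 -4.  -8.6] w 13.4 q [-22.  40. -10. 124.  27.  17. -67.]
tcp in disp (np.float64(0.9), np.float64(210.9))
```

View pics/top5.png

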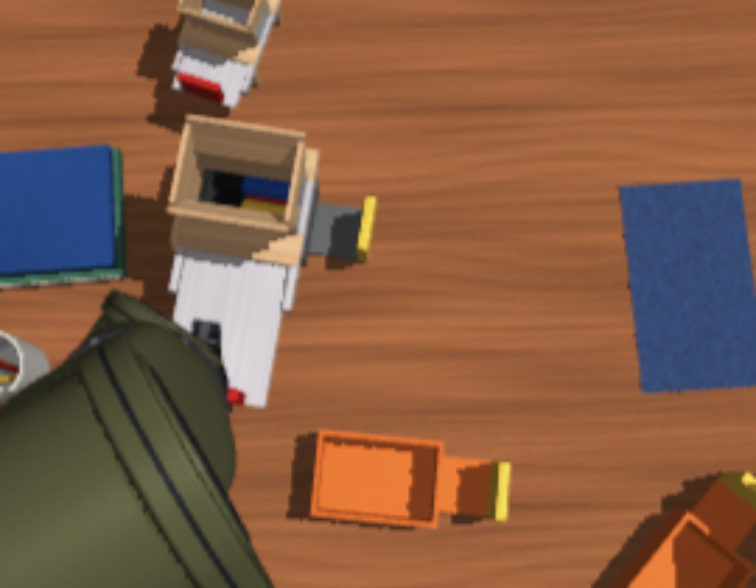

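View pics/scene5.png

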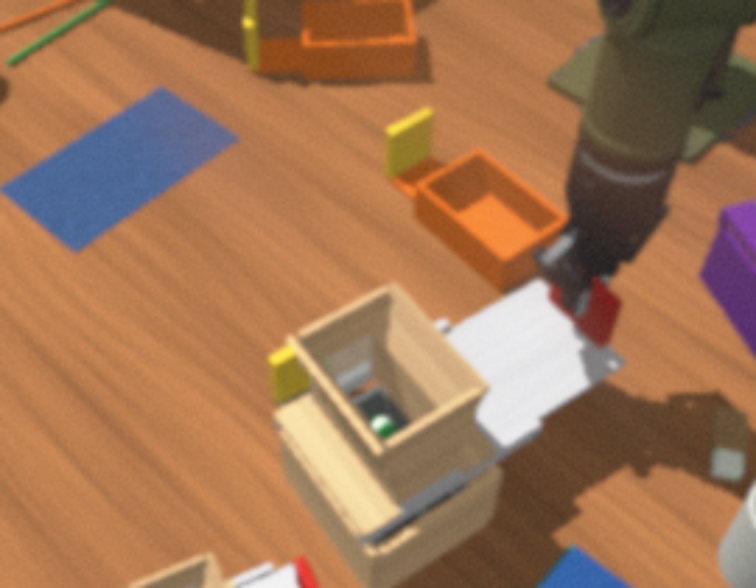

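```bash
cat > mk.py <<'E'
from tr import *
for n in("top","scene"):
    im,P,d,R,p=cloud(n); hsv=cv2.cvtColor(im,cv2.COLOR_RGB2HSV); H,S,V=[hsv[...,i].astype(int) for i in range(3)]
    q=P[...,:2]-O; a=q@xd; b=q@ydv; Z=P[...,2]
    m=(abs(a)<52)&(abs(b)<45)&(Z<86)
    print(n,m.sum(),"zmax",np.nanpercentile(Z[m],[5,50,90,99,100]).round(1))
    for nm,lo,hi in(("red",0,6),("green",45,85),("blue",100,128),("yel",20,33)):
        k=m&(H>=lo)&(H<=hi)&(S>110)&(V>40)
        if k.sum()>2: print(nm,k.sum(),a[k].mean().round(1),b[k].mean().round(1),Z[k].mean().round(1),Z[k].max().round(1))
E
python3 mk.py
python3 - <<'E'
from tr import *
plan([*(O+150*ydv),124.5],-10.9,7,1)
E
```

```text
top 318 zmax [18.1 42.5 49.3 51.8 53.2]
red 8 -8.6 -19.8 16.9 19.4
blue 95 -8.5 -26.3 46.2 52.0
yel 37 -6.2 -9.1 26.2 29.6
scene 183 zmax [ 6.9 26.9 46.3 52.3 52.4]
green 11 -33.6 31.1 26.6 28.0
[[0.02, -0.01, 0.87, -0.06, 0.21, -0.05, 1.0],
[0.02, -0.01, 0.87, -0.06, 0.21, -0.05, 1.0],
[0.02, -0.01, 0.87, -0.06, 0.21, -0.05, 1.0],
[0.01, -0.01, 0.87, -0.06, 0.21, -0.05, 1.0],
[0.01, -0.01, 0.87, -0.06, 0.21, -0.05, 1.0],
[0.01, -0.01, 0.87, -0.06, 0.21, -0.05, 1.0],
[0.0, -0.01, 0.87, -0.06, 0.21, -0.05, 1.0]]
```

>>> apply_moves(deltas=[[[0,0,0.9,0,0.3,0,1],[0,0,0.9,0,0.3,0,1],[0,0,0.9,0,0.3,0,1],[0,0,0.9,0,0.2,0,1],[0,0,0.9,0,0.1,0,1],[0,0,0.9,0,0,0,1],[0,0,0.9,0,0,0,1]]])

```text
t: 15.68
eef_pos: [495.0, 163.9, 124.6]
tool_rot: [[-0.002, 0.191, 0.982], [0.005, 0.982, -0.191], [-1.0, 0.004, -0.003]]
ft_force: [-3.5, 0.9, 0.6]
grip_width: 13.4
```

```bash
python3 tr.py | head -2
```

```text
t 15.675 pos [495.  163.9 124.6] yaw -11.02 x [-0.002  0.005 -1.   ] F [-3.5  0.9  0.6] w 13.4 q [-13.  43. -17. 113.  25.  27. -59.]
tcp in disp (np.float64(0.6), np.float64(148.3))
```

Shut is expected at about 135.9.

>>> apply_moves(deltas=[[[0,0,0.6,0,0,0,1],[0,0,0.6,0,0,0,1],[0,0,0.5,0,0,0,1],[0,0,0.5,0,0,0,1]]])

```text
t: 16.27
eef_pos: [507.1, 161.5, 124.6]
tool_rot: [[-0.019, 0.186, 0.982], [0.003, 0.982, -0.186], [-1.0, -0.001, -0.019]]
ft_force: [-15.2, 2.7, 9.4]
grip_width: 13.3
```

```bash
python3 tr.py | head -2
```

```text
t 16.275 pos [507.1 161.5 124.6] yaw -10.75 x [-0.019  0.003 -1.   ] F [-15.2   2.7   9.4] w 13.3 q [-11.  44. -18. 111.  24.  30. -57.]
tcp in disp (np.float64(0.5), np.float64(136.0))
```

>>> apply_moves(deltas=[[[0,0,0,0,0.5,0,0.2],[0,0,0,0,0.5,0,-0.3],[0,0,0,0,0,0,-0.3],[-2,0,0,0,0,0,-0.3],[-4,0,0,0,0,0,-0.3],[-4,0,0,0,0,0,-0.3],[-2,0,0,0,0,0,-0.3]]])

```text
t: 17.25
eef_pos: [514.3, 158.1, 246.5]
tool_rot: [[-0.036, 0.192, 0.981], [0.005, 0.981, -0.192], [-0.999, -0.002, -0.036]]
ft_force: [-0.3, 0.2, 0.2]
grip_width: 55.6
```

```bash
python3 mk.py
python3 - <<'E'
from tr import *
st()
for n in("top","scene","wrist"):
    im,P,d,R,p=cloud(n); hsv=cv2.cvtColor(im,cv2.COLOR_RGB2HSV); H,S,V=[hsv[...,i].astype(int) for i in range(3)]
    q=P[...,:2]-O; a=q@xd; b=q@ydv; Z=P[...,2]
    r=rect(((H<8)|(H>172))&(S>150)&(Z>142)&(Z<155)&(abs(b-140)<30),P,"red")
    if r: print(n,dd(r[0]))
    r=rect((H>20)&(H<35)&(S>120)&(abs(a+127)<30)&(abs(b)<60)&(Z>60)&(Z<80),P,"tab "+n)
    if r: print(n,dd(r[0]))
plan([613,8,220],79.1,10,-0.3)
E
```

```text
top 25 zmax [83.1 85.4 85.9 86.  86. ]
scene 79 zmax [ 4.7 25.7 85.8 86.  86. ]
t 17.35 pos [514.9 158.4 246.7] yaw -11.06 x [-0.034  0.005 -0.999] F [ 0.9 -0.  -0. ] w 55.6 q [ -6.  35. -25. 103.  17.  48. -50.]
red 0
tab top 76 mean [615.5  10.9  70.1] rect [615.9  11. ] [11.5 57.3] 78.97 zmed 70.2
top (np.float64(-126.7), np.float64(0.6))
red 177 mean [508.8 162.5 147.2] rect [507.6 161. ] [69.3 14.6] 78.21 zmed 147.5
scene (np.float64(0.1), np.float64(135.4))
tab scene 54 mean [633.6   8.   68.1] rect [633.1   6.2] [14.7 23. ] 89.41 zmed 68.9
scene (np.float64(-128.2), np.float64(-17.1))
red 1630 mean [507.8 165.1 147.9] rect [507.2 163. ] [69.3 13.2] 79.2 zmed 148.0
wrist (np.float64(2.0), np.float64(136.2))
tab wrist 272 mean [604.7  16.3  68.3] rect [604.1  14.3] [12.2 24. ] 78.09 zmed 69.7
wrist (np.float64(-125.7), np.float64(12.9))
[[0.19, -1.28, 1.28, -9.01, -0.2, -0.16, -0.3],
[0.2, -1.46, 1.06, -9.01, -0.2, -0.16, -0.3],
[0.21, -1.61, 0.82, -9.01, -0.2, -0.16, -0.3],
[0.21, -1.72, 0.56, -9.01, -0.2, -0.16, -0.3],
[0.22, -1.78, 0.28, -9.01, -0.2, -0.16, -0.3],
[0.22, -1.8, -0.0, -9.01, -0.2, -0.16, -0.3],
[0.23, -1.78, -0.28, -9.01, -0.2, -0.16, -0.3],
[0.23, -1.71, -0.56, -9.01, -0.2, -0.16, -0.3],
[0.23, -1.6, -0.82, -9.01, -0.2, -0.16, -0.3],
[0.24, -1.45, -1.06, -9.01, -0.2, -0.16, -0.3]]
```

>>> apply_moves(deltas=[[[0,-1.3,1.2,-9,-0.2,-0.2,-0.3],[0,-1.5,1.0,-9,-0.2,-0.2,-0.3],[0,-1.65,0.8,-9,-0.2,-0.2,-0.3],[0,-1.75,0.55,-9,-0.2,-0.2,-0.3],[0.2,-1.8,0.25,-9,-0.2,-0.2,-0.3],[0.2,-1.85,0,-9,-0.2,-0.2,-0.3],[0.3,-1.8,-0.3,-9,-0.2,-0.2,-0.3],[0.3,-1.75,-0.6,-9,-0.2,-0.1,-0.3],[0.3,-1.6,-0.85,-9,-0.2,-0.1,-0.3],[0.3,-1.5,-1.1,-9,-0.2,-0.1,-0.3],[0,0,0,0,0,0,-0.3]]])

```text
t: 18.88
eef_pos: [609.9, 0.0, 206.9]
tool_rot: [[-0.03, -0.99, 0.137], [-0.007, 0.137, 0.991], [-1.0, 0.029, -0.011]]
ft_force: [-0.7, 0.4, -0.1]
grip_width: 55.8
```

Run:
```python
from tr import *
st()
plan([615.7,10.5,150],79.1,3,-0.3)
```

```text
t 18.875 pos [609.9   0.  206.9] yaw 82.14 x [-0.03  -0.007 -1.   ] F [-0.7  0.4 -0.1] w 55.8 q [ 21.  49. -49.  92.  40.  60.  42.]
[[1.89, -0.2, 0.39, 1.01, -0.23, -0.55, -0.3],
[1.89, -0.17, 0.39, 1.01, -0.23, -0.55, -0.3],
[1.89, -0.15, 0.38, 1.01, -0.23, -0.55, -0.3]]
```

>>> apply_moves(deltas=[[[1.9,-0.2,0.4,1,-0.2,-0.6,-0.3],[1.9,-0.2,0.4,1,-0.2,-0.6,-0.3],[1.9,-0.15,0.4,1,-0.2,-0.5,-0.3],[0,0,0,0,0,0,-0.3]]])

```text
t: 19.38
eef_pos: [612.4, 15.6, 145.9]
tool_rot: [[-0.005, -0.98, 0.197], [0.002, 0.197, 0.98], [-1.0, 0.005, 0.001]]
ft_force: [-0.5, -0.2, 0.0]
grip_width: 55.3
```

Run:
```python
from tr import *
st()
plan([615.7,11.2,47],79.1,5,-0.3)
```

```text
t 19.375 pos [612.4  15.6 145.9] yaw 78.62 x [-0.005  0.002 -1.   ] F [-0.5 -0.2  0. ] w 55.3 q [ 18.  52. -45.  96.  45.  52.  34.]
[[1.98, -0.09, -0.07, -0.1, 0.01, -0.06, -0.3],
[1.98, -0.09, -0.07, -0.1, 0.01, -0.06, -0.3],
[1.98, -0.09, -0.07, -0.1, 0.01, -0.06, -0.3],
[1.98, -0.08, -0.07, -0.1, 0.01, -0.06, -0.3],
[1.98, -0.08, -0.07, -0.1, 0.01, -0.06, -0.3]]
```

>>> apply_moves(deltas=[[[2,-0.1,-0.1,-0.1,0,0,-0.3],[2,-0.1,-0.1,-0.1,0,0,-0.3],[2,-0.1,-0.1,-0.1,0,0,-0.3],[2,-0.05,-0.1,-0.1,0,0,-0.3],[1.8,0,0,0,0,0,-0.3],[0,0,0,0,0,0,-0.3]]])

```text
t: 20.12
eef_pos: [614.8, 7.9, 42.5]
tool_rot: [[-0.005, -0.981, 0.195], [-0.003, 0.195, 0.981], [-1.0, 0.004, -0.004]]
ft_force: [1.1, 0.6, 0.1]
grip_width: 55.6
```

Run:
```python
from tr import *
st()
plan([615.7,11.2,47],79.1,1,-0.3)
```

```text
t 20.125 pos [614.8   7.9  42.5] yaw 78.76 x [-0.005 -0.003 -1.   ] F [1.1 0.6 0.1] w 55.6 q [ 16.  60. -39.  97.  53.  43.  28.]
[[-0.45, -0.02, 0.34, -0.34, -0.24, -0.24, -0.3]]
```

>>> apply_moves(deltas=[[[-0.4,0,0.35,-0.3,-0.2,-0.2,-0.3],[0,0,0,0,0,0,0.2],[0,0,0,0,0,0,1],[0,0,0,0,0,0,1],[0,0,0,0,0,0,1],[0,0,0,0,0,0,1],[-0.1,0,-0.7,0,0,0,1],[-0.05,0,-1,0,0,0,1],[0,0,-1,0,0,0,1]]])

```text
t: 21.25
eef_pos: [610.2, -16.2, 49.3]
tool_rot: [[0.0, -0.982, 0.188], [-0.001, 0.188, 0.982], [-1.0, -0.0, -0.001]]
ft_force: [-0.2, 0.5, -3.3]
grip_width: 11.5
```

```bash
python3 tr.py|head -2;  python3 - <<'E'
from tr import *
plan([*(O-295*xd),49],79.1,12,1)
E
```

```text
t 21.25 pos [610.2 -16.2  49.3] yaw 79.17 x [ 0.    -0.001 -1.   ] F [-0.2  0.5 -3.3] w 11.5 q [ 18.  59. -39.  98.  53.  43.  30.]
tcp in disp (np.float64(-154.5), np.float64(1.1))
[[0.01, -0.01, -1.16, -0.0, -0.02, 0.0, 1.0],
[0.01, -0.01, -1.16, -0.0, -0.02, 0.0, 1.0],
[0.01, -0.01, -1.16, -0.0, -0.02, 0.0, 1.0],
[0.01, -0.01, -1.16, -0.0, -0.02, 0.0, 1.0],
[0.0, -0.01, -1.16, -0.0, -0.02, 0.0, 1.0],
[0.0, -0.01, -1.16, -0.0, -0.02, 0.0, 1.0],
[0.0, -0.01, -1.16, -0.0, -0.02, 0.0, 1.0],
[0.0, -0.01, -1.16, -0.0, -0.02, 0.0, 1.0],
[0.0, -0.01, -1.16, -0.0, -0.02, 0.0, 1.0],
[0.0, -0.01, -1.16, -0.0, -0.02, 0.0, 1.0],
[0.0, -0.01, -1.16, -0.0, -0.02, 0.0, 1.0],
[0.0, -0.01, -1.16, -0.0, -0.02, 0.0, 1.0]]
```

>>> apply_moves(deltas=[[[0,0,-1.2,0,0,0,1],[0,0,-1.2,0,0,0,1],[0,0,-1.2,0,0,0,1],[0,0,-1.2,0,0,0,1],[0,0,-1.2,0,0,0,1],[0,0,-1.2,0,0,0,1],[0,0,-1.2,0,0,0,1],[0,0,-1.2,0,0,0,1],[0,0,-1.2,0,0,0,1],[0,0,-1.2,0,0,0,1],[0,0,-1.2,0,0,0,1],[0,0,-0.6,0,0,0,1]]])

```text
t: 22.85
eef_pos: [582.1, -163.2, 49.7]
tool_rot: [[0.0, -0.982, 0.191], [-0.003, 0.191, 0.982], [-1.0, -0.001, -0.003]]
ft_force: [0.6, -0.0, -4.4]
grip_width: 11.6
```

```bash
python3 tr.py|head -2;  python3 - <<'E'
from tr import *
for n in("top","scene"):
    im,P,d,R,p=cloud(n); cv2.imwrite(f'pics/{n}6.png',cv2.resize(im[90:300,130:400,::-1],None,fx=2.8,fy=2.8))
# mat refit + target
    hsv=cv2.cvtColor(im,cv2.COLOR_RGB2HSV); H,S,V=[hsv[...,i].astype(int) for i in range(3)]
mat=np.array([549.3,-358.4]); th=np.radians(2.1); u=np.array([np.cos(th),np.sin(th)])
print("handle target",mat-100*u,"origin",mat+30*u)
plan([500,-270,50],40,12,1)
E
```

```text
t 22.85 pos [ 582.1 -163.2   49.7] yaw 79.0 x [ 0.    -0.003 -1.   ] F [ 0.6 -0.  -4.4] w 11.6 q [ 33.  59. -40. 100.  54.  43.  43.]
tcp in disp (np.float64(-304.1), np.float64(0.9))
handle target [ 449.36716062 -362.06437087] origin [ 579.27985181 -357.30068874]
[[0.0, 0.5, -1.01, 3.26, -0.01, 0.01, 1.0],
[0.0, 0.44, -1.04, 3.26, -0.01, 0.01, 1.0],
[-0.0, 0.38, -1.06, 3.26, -0.01, 0.01, 1.0],
[-0.0, 0.32, -1.08, 3.26, -0.01, 0.01, 1.0],
[-0.0, 0.26, -1.1, 3.26, -0.01, 0.01, 1.0],
[-0.0, 0.2, -1.11, 3.26, -0.01, 0.01, 1.0],
[-0.0, 0.13, -1.12, 3.26, -0.01, 0.01, 1.0],
[-0.0, 0.07, -1.13, 3.26, -0.01, 0.01, 1.0],
[-0.0, 0.01, -1.13, 3.26, -0.01, 0.01, 1.0],
[-0.0, -0.06, -1.13, 3.26, -0.01, 0.01, 1.0],
[-0.0, -0.12, -1.13, 3.26, -0.01, 0.01, 1.0],
[-0.0, -0.19, -1.12, 3.26, -0.01, 0.01, 1.0]]
```

View pics/top6.png

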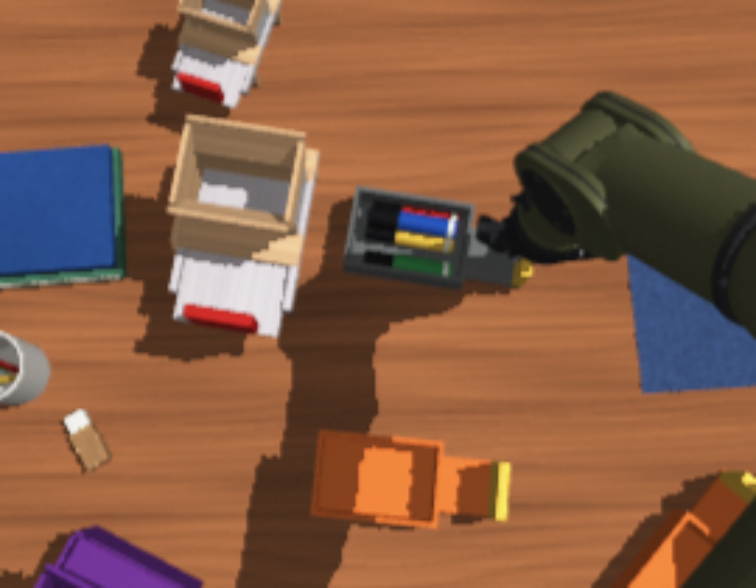

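View pics/scene6.png

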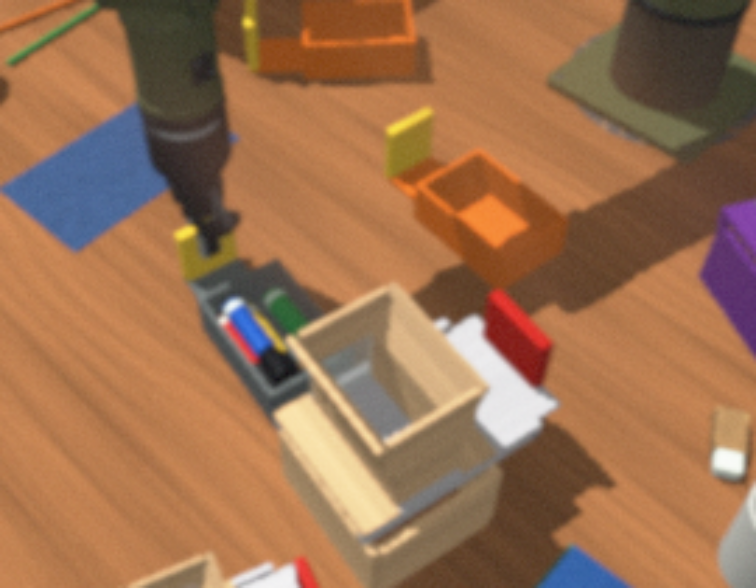

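>>> apply_moves(deltas=[[[-0.1,0.5,-1.0,3.3,0,0,1],[0,0.45,-1.05,3.3,0,0,1],[0,0.4,-1.05,3.3,0,0,1],[0,0.3,-1.1,3.3,0,0,1],[0,0.25,-1.1,3.3,0,0,1],[0,0.2,-1.1,3.3,0,0,1],[0,0.15,-1.1,3.3,0,0,1],[0,0.05,-1.1,3.3,0,0,1],[0,0,-1.1,3.3,0,0,1],[0,-0.05,-1.1,3.3,0,0,1],[0,-0.1,-1.1,3.3,0,0,1],[0,-0.2,-1.1,3.3,0,0,1]]])

```text
t: 24.55
eef_pos: [498.4, -262.4, 50.4]
tool_rot: [[-0.001, -0.623, 0.782], [0.004, 0.782, 0.623], [-1.0, 0.004, 0.002]]
ft_force: [1.2, -0.7, -4.4]
grip_width: 11.2
```

Run:
```python
from tr import *
st()
im,P,d,R,p=cloud("top"); hsv=cv2.cvtColor(im,cv2.COLOR_RGB2HSV); H,S,V=[hsv[...,i].astype(int) for i in range(3)]
X,Y,Z=P[...,0],P[...,1],P[...,2]
rect((H>18)&(H<35)&(S>120)&(X>250)&(X<430)&(Y<-280)&(Z>45)&(Z<80),P,"ortab")
cv2.imwrite('pics/t7.png',cv2.resize(im[90:300,220:490,::-1],None,fx=2.8,fy=2.8))
plan([449.4,-362,50],2.1,12,1)
```

```text
t 24.55 pos [ 498.4 -262.4   50.4] yaw 38.51 x [-0.001  0.004 -1.   ] F [ 1.2 -0.7 -4.4] w 11.2 q [ 40.  55. -30. 107.  49.  32.  16.]
ortab 124 mean [ 317.1 -389.8   65.7] rect [ 317.7 -391.8] [60.  12.6] 48.22 zmed 69.0
[[0.0, -0.39, -0.81, 3.01, -0.01, -0.01, 1.0],
[0.0, -0.43, -0.79, 3.01, -0.01, -0.01, 1.0],
[0.0, -0.48, -0.77, 3.01, -0.01, -0.01, 1.0],
[0.0, -0.52, -0.74, 3.01, -0.01, -0.01, 1.0],
[0.0, -0.55, -0.71, 3.01, -0.01, -0.01, 1.0],
[0.0, -0.59, -0.68, 3.01, -0.01, -0.01, 1.0],
[0.0, -0.63, -0.65, 3.01, -0.01, -0.01, 1.0],
[0.0, -0.66, -0.62, 3.01, -0.01, -0.01, 1.0],
[0.0, -0.69, -0.58, 3.01, -0.01, -0.01, 1.0],
[0.0, -0.72, -0.54, 3.01, -0.01, -0.01, 1.0],
[0.0, -0.75, -0.51, 3.01, -0.01, -0.01, 1.0],
[0.0, -0.77, -0.47, 3.01, -0.01, -0.01, 1.0]]
```

View pics/t7.png

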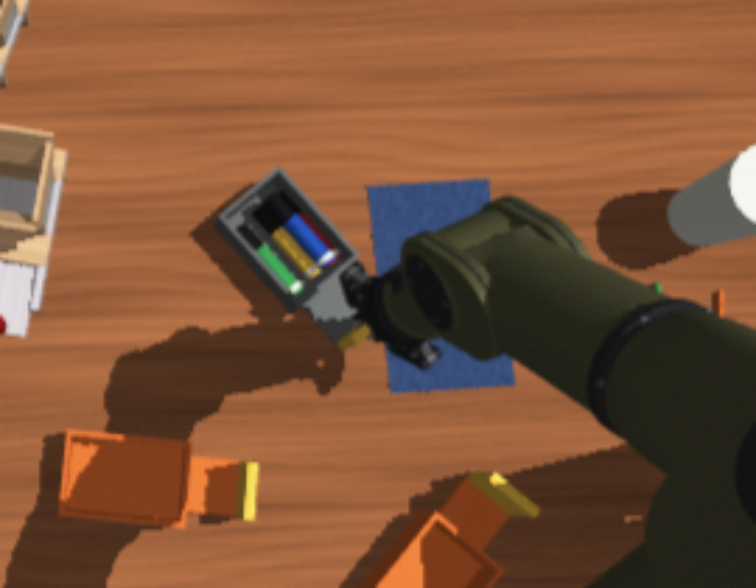

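Markers are all in the tray; the orange tab is clear of the path. Continuing.

>>> apply_moves(deltas=[[[0,-0.4,-0.8,3,0,0,1],[0,-0.45,-0.8,3,0,0,1],[0,-0.5,-0.75,3,0,0,1],[0,-0.5,-0.75,3,0,0,1],[0,-0.55,-0.7,3,0,0,1],[0,-0.6,-0.7,3,0,0,1],[0,-0.65,-0.65,3,0,0,1],[0,-0.65,-0.6,3,0,0,1],[0,-0.7,-0.6,3,0,0,1],[0,-0.7,-0.55,3,0,0,1],[0,-0.7,-0.5,3,0,0,1],[0,-0.6,-0.4,2.5,0,0,1]]])

```text
t: 26.1
eef_pos: [445.7, -364.8, 50.0]
tool_rot: [[-0.002, -0.006, 1.0], [0.003, 1.0, 0.006], [-1.0, 0.003, -0.002]]
ft_force: [0.5, 0.2, -4.1]
grip_width: 11.2
```

```bash
cat > fin.py <<'E'
from tr import *
st()
for n in("top","scene"):
    im,P,d,R,p=cloud(n); hsv=cv2.cvtColor(im,cv2.COLOR_RGB2HSV); H,S,V=[hsv[...,i].astype(int) for i in range(3)]
    X,Y,Z=P[...,0],P[...,1],P[...,2]
    r=rect((S<90)&(X>490)&(X<680)&(Y>-440)&(Y<-270)&(Z>43)&(Z<58),P,"rim "+n)
    cv2.imwrite(f'pics/{n}8.png',cv2.resize(im[:,:,::-1],None,fx=1.5,fy=1.5))
plan([449.4,-362,47.5],2.1,2,1)
E
python3 fin.py
```

```text
t 26.1 pos [ 445.7 -364.8   50. ] yaw 0.32 x [-0.002  0.003 -1.   ] F [ 0.5  0.2 -4.1] w 11.2 q [ 47.  54. -22. 105.  38.  29.  -1.]
rim top 366 mean [ 584.4 -362.7   49.1] rect [ 577.2 -363.6] [134.3  91.7] 0.41 zmed 49.5
rim scene 385 mean [ 575.9 -364.9   48.3] rect [ 574.6 -365.5] [135.4  95. ] 0.32 zmed 48.6
[[0.13, 0.18, 0.22, -0.89, -0.08, -0.06, 1.0],
[0.13, 0.18, 0.22, -0.89, -0.08, -0.06, 1.0]]
```

>>> apply_moves(deltas=[[[0.05,0.2,0.2,-0.9,0,0,1],[0.1,0.2,0.2,-0.9,0,0,1],[0.1,0,0,0,0,0,1],[0,0,0,0,0,0,1]]])

```text
t: 26.7
eef_pos: [450.8, -360.9, 48.6]
tool_rot: [[-0.0, -0.04, 0.999], [0.001, 0.999, 0.04], [-1.0, 0.001, -0.0]]
ft_force: [-0.7, -1.2, -1.5]
grip_width: 11.5
```

```bash
python3 fin.py
```

```text
t 26.7 pos [ 450.8 -360.9   48.6] yaw 2.31 x [-0.     0.001 -1.   ] F [-0.7 -1.2 -1.5] w 11.5 q [ 47.  54. -22. 105.  39.  29.   0.]
rim top 339 mean [ 588.3 -355.4   48.7] rect [ 582. -355.] [134.2  91.4] 2.17 zmed 49.1
rim scene 375 mean [ 582.6 -356.    48.1] rect [ 579.9 -356.7] [136.4  93.2] 2.29 zmed 48.4
[[0.05, -0.05, -0.07, 0.1, -0.01, -0.05, 1.0],
[0.05, -0.05, -0.07, 0.1, -0.01, -0.05, 1.0]]
```

View pics/top8.png

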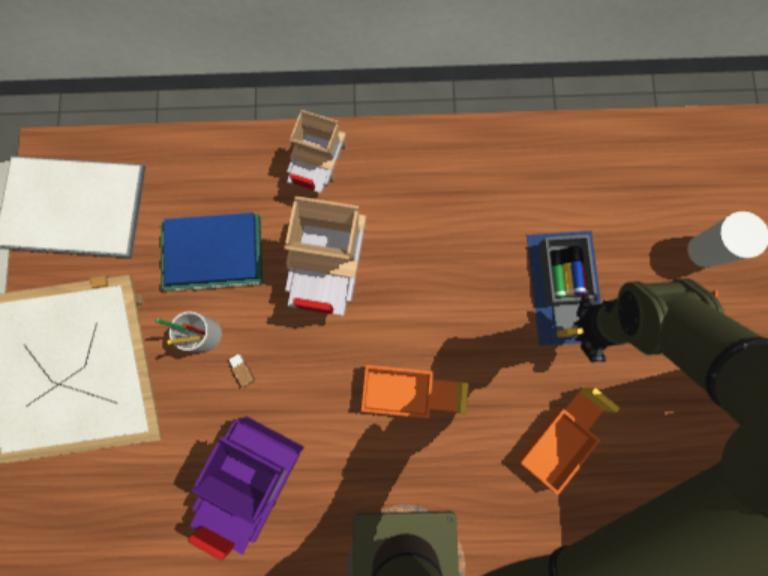

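>>> apply_moves(deltas=[[[0.1,0,0,0,0,0,1],[0,0,0,0,0,0,0.2],[0,0,0,0,0,0,-0.3],[0,0,0,0,0,0,-0.3],[-2,0,0,0,0,0,-0.3],[-4,0,0,0,0,0,-0.3],[-4,0,0,0,0,0,-0.3],[-4,0,0,0,0,0,-0.3],[-2,0,0,0,0,0,-0.3],[0,0,0,0,0,0,-0.3],[0,0,0,0,0,0,-0.3]]])

```text
t: 28.18
eef_pos: [452.7, -359.4, 211.6]
tool_rot: [[0.003, -0.044, 0.999], [0.004, 0.999, 0.044], [-1.0, 0.004, 0.003]]
ft_force: [0.2, -0.3, -0.5]
grip_width: 55.4
```

```bash
python3 fin.py
python3 - <<'E'
from tr import *
im,P,d,R,p=cloud('wrist'); cv2.imwrite('pics/w9.png',im[:,:,::-1])
for n in("top","scene"):
    im,P,d,R,p=cloud(n); hsv=cv2.cvtColor(im,cv2.COLOR_RGB2HSV); H,S,V=[hsv[...,i].astype(int) for i in range(3)]
    q=P[...,:2]-O; a=q@xd; b=q@ydv; Z=P[...,2]
    r=rect(((H<8)|(H>172))&(S>150)&(Z>142)&(Z<155)&(abs(b-140)<30)&(abs(a)<60),P,"red")
    if r: print(n,dd(r[0]))
im,P,d,R,p=cloud('top')
for (u,v) in [(200,330),(240,370),(210,250)]: print((u,v),P[int(v/1.5),int(u/1.5)].round(1))
E
```

```text
t 28.175 pos [ 452.7 -359.4  211.6] yaw 2.55 x [ 0.003  0.004 -1.   ] F [ 0.2 -0.3 -0.5] w 55.4 q [ 53.  41. -33.  99.  28.  48.  10.]
rim top 363 mean [ 583.1 -357.    48.6] rect [ 582.2 -356. ] [134.5  93.5] 2.04 zmed 48.8
rim scene 364 mean [ 582.5 -355.5   48.1] rect [ 580.4 -356. ] [135.7  95.9] 3.55 zmed 48.4
[[8.19, -0.17, -0.19, 0.23, 0.08, -0.13, 1.0],
[8.19, -0.15, -0.18, 0.23, 0.08, -0.13, 1.0]]
red 98 mean [507.2 160.8 147.5] rect [507.4 160.9] [66.3 11.1] 78.91 zmed 147.5
top (np.float64(-0.0), np.float64(135.6))
red 175 mean [508.8 162.  147.2] rect [507.3 161.6] [69.1 15. ] 79.98 zmed 147.6
scene (np.float64(0.6), np.float64(135.8))
(200, 330) [472.  395.9  67.3]
(240, 370) [393.9 327.3  18.2]
(210, 250) [644.6 388.8  39.4]
```

View pics/w9.png

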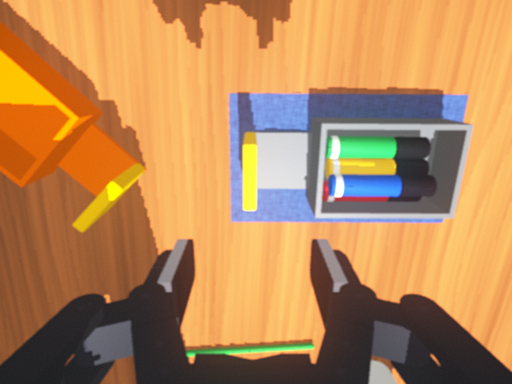

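View pics/scene8.png

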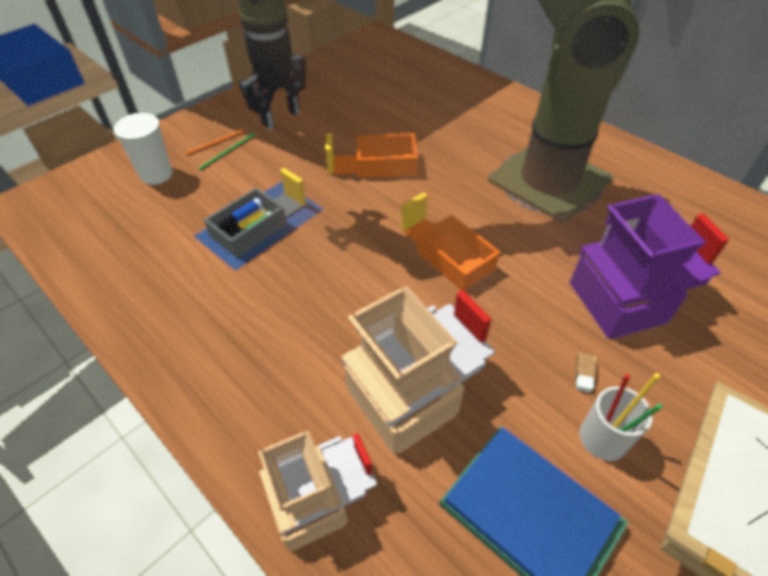

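All of it checks out: the tray is on the mat with four markers, the gate is shut and the gripper is clear.

```bash
python3 -c "
from station import arm
print(arm.close_job())"
```

```text
the job is handed in; nothing more can be done
None
```

The job is handed in at about 28 s, with all four markers in the tray on the mat and the gate shut; the hand-in itself reports no verdict.

- **Tray under the chute:** I slid the grey tray in by its handle until it met the back stop (about 22 N). It sat about 3–4 mm beyond the bay's centre and within 2 mm sideways.
- **Gate:** I drew it to its end stop, about 75 mm of travel and about 18 N on the stop. The markers dropped in, and I pushed it shut again until it met its stop at about 15 N.
- **Tray on the mat:** The last pictures put the tray's centre about 2–3 mm from the mat's origin, handle towards the robot. The top camera shows it square to within 0.5°. The scene camera's fit differed by about 1.5°, which is still far inside the limit.
- **Markers and bystanders:** All four markers are visible in the tray, with the blue one lying on top of the red and yellow. The gate handle measures 135.6–135.8 mm from the chute (135 is shut), within measuring error. Spot checks of the cup, books and eraser in the top picture showed them where they were, and the gripper is clear of everything.

While sliding the tray in, its front edge briefly pressed on the desk at about 6 N because of a 1° tilt. I levelled it and went on.

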